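# Put the spare battery on charge and slide the flush dust cover shut

### The arm

A 7-joint arm with a two-finger parallel gripper is mounted at the origin on the work surface. World frame = base frame: x ahead of the robot, y to its left, z up, the work surface at z = 0. Lengths are in m, angles in rad, forces in N, time in s.
With the tool pointing down it reaches from about 0.4 to 0.875 m from the base axis. Payload 19.3 kg.
Tool frame: the origin (TCP) lies midway between the tips of the shut fingers; the grasp point (between the pads) lies 19 mm behind it (bot.tcp_to_grasp is the distance from the TCP to the grasp point, in m); z points along the fingers, y is the direction in which the jaws open and shut (so a half turn about z gives the same grasp; the last joint's range is limited). The gripper opens to 85 mm and grips with 20 to 120 N. Pads are 22 mm wide; open, the fingers measure 114 mm over their backs; the gripper's body (76 mm by 85 mm) begins 54 mm behind the grasp point. The pads swing forward as they close: fully open they stand 13 mm farther back than shut.
Start: joints at [1.174, 0.521, -0.036, 1.599, 0.021, 1.021, -0.113], TCP at [0.201, -0.592, 0.195] pointing down, gripper open.
Joint ranges: [-2.91, 2.91], [-0.3, 2.13], [-1.5, 1.42], [0.17, 2.43], [-1.26, 4.41], [0.16, 1.93], [-2.52, 2.52]. Speed limits (rad/s): [1.89, 1.89, 2.39, 2.39, 3.01, 3.01, 3.01].

### API

Orientations are given as [roll, pitch, yaw] about the fixed x, y, z axes, in that order (R = Rz(yaw) Ry(pitch) Rx(roll)).
In Python, from workcell import bot gives the robot as it stands. The module is installed in compiled form; this text tells all that it offers.
- The arm moves only by the tool drive_tool, never from a script. Its argument "series" is a list of rows, each a list of 5 numbers: the opening in per cent of the stroke, from 0 (shut) to 100 (fully open), then the shift along the world's x, y, z in m, then the turn about the world's z in rad. A call has 1 to 12 rows; each row shifts and turns the pose as measured when the row begins; what a row does not reach is not made up. A row lasts 1/10 s, in which the tool goes at most 50 mm and 8.59 degrees, less where a joint would pass 70% of its speed; a pose out of reach is approached as far as the arm can. A call with a gripper value outside its range is refused whole. The fingers move at their own pace and stop on an object; "newtons" is the grip in N (left out, the last holds). Time passes only in rows, so rows that do not move let the fingers close. It gives the time, the measured TCP pose, the force and the opening at its end, in the units of the state.
- bot.observe(): the state, without advancing time (a new reading comes with each control period).
- bot.grab_frame(name): name is "side" or "top"; returns the picture (480x640x3 uint8, red, green, blue); there is no depth.
- bot.camera_info(name): a dict with "fx", "fy", "cx", "cy" (pixels), "cam_to_world" (4x4, takes a point from camera to world coordinates). Camera axes: x right, y down, z forward; pixel columns grow to the right and rows downward; lengths in m; the calibration is good to about 2 mm. A picture is of the moment at which its call begins. camera_info takes no time and is no camera call.
- bot.job_done(): hands the job in, once; it reports no verdict.
Trained networks look in the newest picture that a camera, given by its name, has taken for a name from the list of things; names that differ only in an ending like _2 or _b are one class to them, and where a whole thing is asked for, a point or a joint stands for the part that bears it (a point fixed in the world has none). Each returns a list of dicts, best first, with "conf" (0 to 1); they miss things now and then, are a little off and sometimes report something else, mostly with a low value. They report only what shows in the picture. A call takes as long as a camera call. They do not tell look-alikes from the thing itself.
- bot.masks_of(camera, target): "mask" (480x640 bool, what is visible of it) and "point" ([column, row] in pixels, amid what is visible of it).
The state is a dict: "clock": time; "qpos": joint angles; "qd": joint speeds; "joint_efforts": joint torques, N m; "position": TCP position; "tool_rot": TCP orientation; "force": force on the tool from outside, world axes, zero at the start; "moment": the same for the moment, N m; "grip_width": finger opening in m.
Only numpy, scipy, OpenCV 4.12 (cv2) and the standard library are available. Lean on these libraries where they do the work, as an engineer would, in place of code of your own. Each camera call takes 0.05 s, during which the arm holds its last target.

### The job

Put the spare blue battery pack on charge: slide the orange dust cover of the charging station open, lay the pack flat on the floor of the bay, then slide the cover fully shut over it. The cover lies flush or slightly sunk between the rails and has no handle, so press a fingertip on it and drag it, firmly enough that it follows but without leaning hard on the thin plastic; leave the jar, screwdriver and tape roll where they are.

Things in the scene. Friction and masses are not known exactly. Their poses are not given: they have to be found in the camera images.
- station: Grey and black charging station fixed to the bench, 132 mm wide (its x) and 252 mm long (its y, -58 to +194); grey rails and end wall, top at z 56 mm. Origin: on the bench under the centre of the charging bay; z up. A fixed black hood (top at z 63 mm) covers all from y +97 mm on; the cover slides in under it, towards +y, to open.
- bay_floor (a point): Centre of the flat black floor of the charging bay (12 mm above the bench, green ring drawn on it), axes as the station's. The bay is an open-topped well, x from -48 to +48 mm, y from -44 to +44 mm; its rim (rails) is 44 mm above this floor.
- cover (a joint): Opening of the orange cover, 94 (x) x 150 (y) x 6 mm, flat, no handle, some black lines printed on it. In m: 0 shut, 0.086 fully open (bay free to within 2 mm); opens along the station's +y. Starts 0 to 20 mm open. Friction of about 6 N holds it where it is left; no catch. It follows a pressed fingertip by friction only: some 10 to 20 N of press is right, above 35 N it cracks.
- cover_shut (a point): Fixed point of the station, level with the top of the rails: here lies the middle of the cover's printed lines when it is shut (27 mm behind its leading, -y, edge); at opening q they lie q further along +y, and the hood never covers the 28 mm behind them. The cover's top is flush with the rails or up to 8 mm lower: its track is set to a fixed but unreported height, to be found by touch.
- pack_center (a point): Centre (half-way up) of the loose blue battery pack with a white band and brass contacts at one end, a block 60 mm (its x) by 36 mm (its y) by 24 mm high (z), 100 to 210 g, lying flat on the bench. Fits the bay either way round.
- jar: Jar with red cap, 58 mm across, 95 mm high, standing on the bench; origin at the centre of its underside. Bystander.
- screwdriver: Screwdriver lying on the bench along its x; origin under its middle. Bystander.
- tape: Yellow roll of tape, 60 mm across, 22 mm high, lying flat; origin at the centre of its underside. Bystander.
- pack: The same battery pack; origin at the centre of its underside, z up, x along its length.
Not all that is in view belongs to the job. Of the things like the pack, leave any that is brown; of the rest the smaller one is meant.

How it is judged:
On the way, in this order (a step that is already met when the one before it is completed fails the run):
1. the cover is slid open by at least 40 mm (value of joint cover above 0.04 m), for 0.2 s.
2. the pack lies flat on the bay floor, let go, with the cover still open (x of pack_center in the frame of station between -0.048 and 0.048 m and y of pack_center in the frame of station between -0.044 and 0.044 m and z of pack_center in the frame of station below 0.027 m and value of joint cover above 0.02 m and contact force between the fingers and pack below 0.2 N), for 0.2 s.
At the end, for the whole second after the job is handed in: The cover is shut to within 4 mm of its stop and the pack rests flat on the floor of the bay (its centre inside the bay and within 3 mm of lying-flat height) (value of joint cover below 0.004 m and x of pack_center in the frame of station between -0.048 and 0.048 m and y of pack_center in the frame of station between -0.044 and 0.044 m and z of pack_center in the frame of station below 0.027 m and linear speed of pack below 0.02 m/s); the robot touches nothing.
It fails at once if the cover is pressed with more than 35 N (contact force between any of the fingers, the arm and cover above 35 N).
It fails at once if the jar is displaced by more than 25 mm (distance of jar from where it was at the start of the episode above 0.025 m).
It fails at once if the screwdriver is displaced by more than 25 mm (distance of screwdriver from where it was at the start of the episode above 0.025 m).
It fails at once if the tape is displaced by more than 25 mm (distance of tape from where it was at the start of the episode above 0.025 m).
It also fails if it takes over 72 s, if anything falls off the work surface, if the arm or the gripper's body presses on something with over 40 N, if the wrist force passes 120 N, or if a joint passes its speed limit or range.

## Working session

There is one attempt and no reset: what is moved stays moved. The work goes in short steps, Python scripts to look and compute and a tool call to move; the robot and the scene stay as the last step left them, time stands still between calls to the robot, and variables do not carry over. Pictures are saved under pics/ and viewed, and the job is handed in when it is done.

Besides the shell and the picture viewer there is one more tool, called by a JSON object that holds its "fn" and its "kwargs", one argument or row to a line. drive_tool: Moves the arm, as the interface text tells. Its arguments: {"type":"object","properties":{"series":{"type":"array","items":{"type":"array","items":{"type":"number"}}},"newtons":{"type":"number"}},"required":["series"]}

```bash
mkdir -p pics; python3 - <<'E'
from workcell import bot
import cv2
s=bot.observe();print({k:s[k] for k in('clock','position','tool_rot','force','grip_width')})
for c in('top','side'):
    im=bot.grab_frame(c);cv2.imwrite(f'pics/{c}0.png',im[:,:,::-1])
    i=bot.camera_info(c);print(c,i)
    for t in('station','cover','pack','jar','screwdriver','tape'):
        for d in bot.masks_of(c,t)[:4]:
            m=d['mask'];print(c,t,round(d['conf'],2),d['point'],m.sum())
E
```

```text
{'clock': 0.0, 'position': array([ 0.20045814, -0.59156986,  0.19483024]), 'tool_rot': array([-3.14043517e+00,  8.01615076e-05,  3.26767691e-01]), 'force': array([0.46955355, 0.23093591, 0.30007885]), 'grip_width': 0.08568096930448647}
top {'fx': 506.0332906259031, 'fy': 506.0332906259031, 'cx': 325.0028655445858, 'cy': 244.3418882267169, 'cam_to_world': array([[-1.47565496e-02, -9.91236286e-01,  1.31274027e-01,
         3.97623646e-01],
       [-9.99891109e-01,  1.46132697e-02, -2.05478256e-03,
         5.91249486e-03],
       [ 1.18432283e-04, -1.31290053e-01, -9.91343991e-01,
         1.28072151e+00],
       [ 0.00000000e+00,  0.00000000e+00,  0.00000000e+00,
         1.00000000e+00]])}
top station 0.96 [288.6, 262.1] 5871
top cover 0.72 [302.4, 256.4] 2021
top pack 0.75 [438.5, 251.8] 372
top pack 0.71 [387.8, 253.2] 612
top pack 0.6 [478.4, 273.0] 408
top jar 0.69 [392.9, 164.7] 603
top jar 0.27 [300.2, 254.7] 2066
top screwdriver 0.84 [165.3, 292.5] 559
top tape 0.52 [417.5, 331.4] 304
side {'fx': 497.59374567926244, 'fy': 497.59374567926244, 'cx': 315.82558668566924, 'cy': 245.67207086537408, 'cam_to_world': array([[-0.98748837, -0.07070152,  0.14095396,  0.4332989 ],
       [-0.15731517,  0.50343175, -0.84959308,  0.84845822],
       [-0.01089318, -0.86113748, -0.50825542,  0.56497278],
       [ 0.        ,  0.        ,  0.        ,  1.        ]])}
side station 0.83 [339.5, 293.6] 8550
side cover 0.71 [325.0, 260.7] 1629
side pack 0.65 [335.7, 227.4] 684
side pack 0.61 [348.8, 207.1] 354
side pack 0.55 [371.4, 190.1] 232
side pack 0.21 [338.4, 292.8] 8438
side jar 0.59 [252.2, 207.1] 1031
side screwdriver 0.96 [362.1, 434.2] 1747
side tape 0.87 [418.2, 220.6] 428
```

View pics/top0.png

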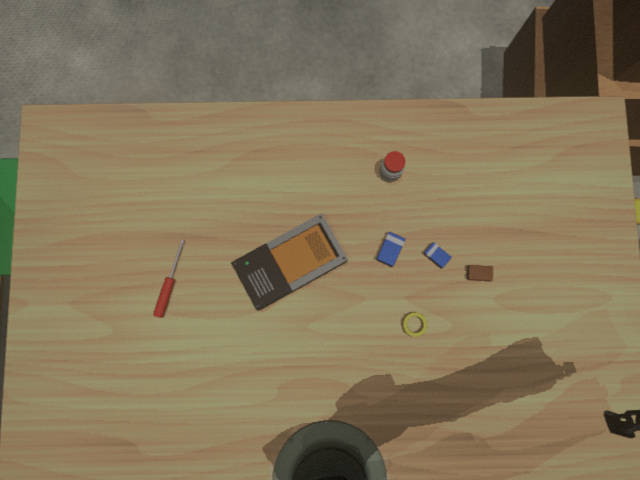

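View pics/side0.png

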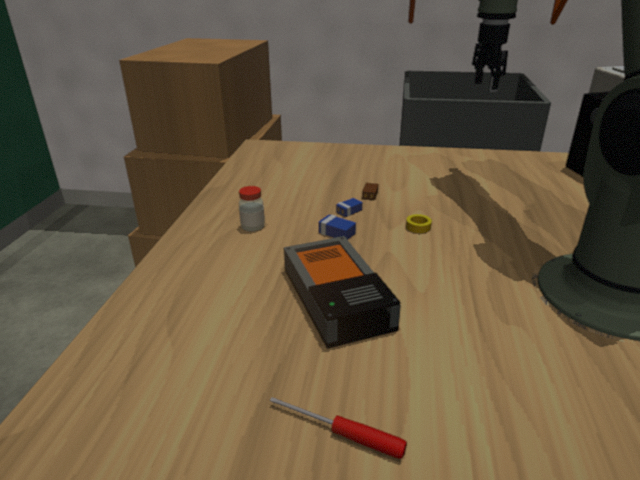

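```bash
python3 - <<'E'
import cv2
im=cv2.imread('pics/top0.png')[140:350,220:520]
cv2.imwrite('pics/top0c.png',cv2.resize(im,None,fx=2.66,fy=2.66,interpolation=cv2.INTER_CUBIC))
im=cv2.imread('pics/side0.png')[150:390,220:520]
cv2.imwrite('pics/side0c.png',cv2.resize(im,None,fx=2.5,fy=2.5,interpolation=cv2.INTER_CUBIC))
E
```

```text
(no output)
```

View pics/top0c.png

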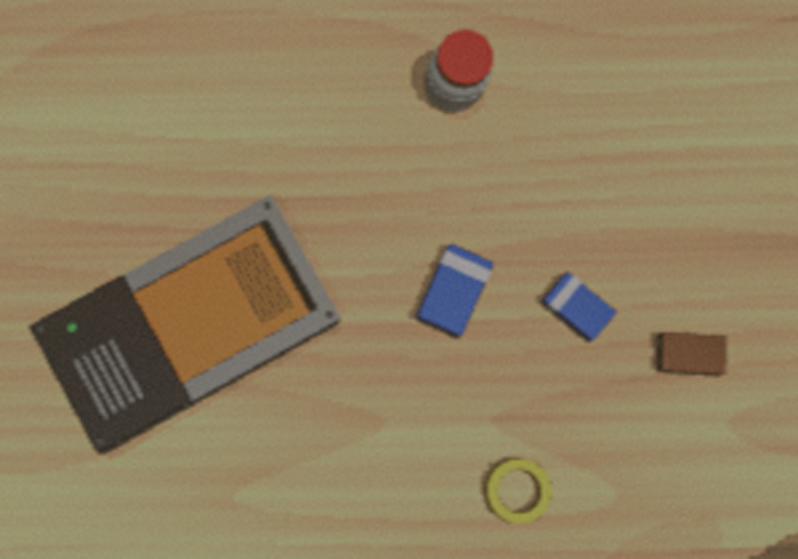

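View pics/side0c.png

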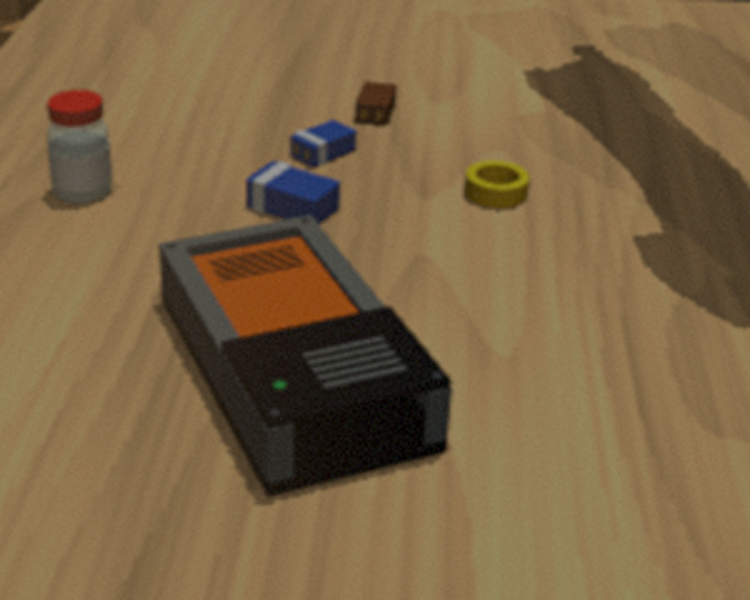

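```bash
cat > h.py <<'E'
from workcell import bot
import numpy as np, cv2
from scipy.optimize import minimize
def ray(c,px):
    i=bot.camera_info(c);T=i['cam_to_world']
    d=T[:3,:3]@np.array([(px[0]-i['cx'])/i['fx'],(px[1]-i['cy'])/i['fy'],1]);return T[:3,3],d
def at_z(c,px,z):
    o,d=ray(c,px);return o+d*(z-o[2])/d[2]
def proj(c,P):
    i=bot.camera_info(c);T=np.linalg.inv(i['cam_to_world']);P=np.atleast_2d(P)
    q=P@T[:3,:3].T+T[:3,3];return np.c_[i['fx']*q[:,0]/q[:,2]+i['cx'],i['fy']*q[:,1]/q[:,2]+i['cy']]
def place(p,L):
    c,s=np.cos(p[2]),np.sin(p[2]);L=np.array(L,float)
    return np.c_[p[0]+c*L[:,0]-s*L[:,1],p[1]+s*L[:,0]+c*L[:,1],L[:,2]]
def box(x0,x1,y0,y1,z0,z1): return [(x,y,z) for x in(x0,x1) for y in(y0,y1) for z in(z0,z1)]
def fit(masks,L,p0):
    S=4
    M={c:cv2.resize(m.astype(np.uint8)*255,None,fx=S,fy=S,interpolation=cv2.INTER_LINEAR)>127 for c,m in masks.items()}
    def cost(p):
        t=0
        for c,m in M.items():
            h=cv2.convexHull(((proj(c,place(p,L))+.5)*S-.5).astype(np.float32))
            im=np.zeros(m.shape,np.uint8);cv2.fillConvexPoly(im,np.round(h*16).astype(np.int32),1,shift=4)
            im=im>0;t+=1-(im&m).sum()/(im|m).sum()
        return t
    best=None
    for k in range(2):
        p0=np.array(p0,float)
        sim=np.vstack([p0]+[p0+d for d in np.diag([.01,.01,.15])])
        r=minimize(cost,p0,method='Nelder-Mead',options=dict(initial_simplex=sim,xatol=1e-5,fatol=1e-5));p0=r.x
    return r.x,r.fun
E
python3 - <<'E'
from h import *
for c in('top','side'):bot.grab_frame(c)
m={};mp={}
for c,near in(('top',(438,254)),('side',(348.8,207))):
    d=bot.masks_of(c,'station');m[c]=d[0]['mask']
    ds=bot.masks_of(c,'pack');d=min(ds,key=lambda d:np.hypot(*(np.array(d['point'])-near)));mp[c]=d['mask'];print(d['point'],d['mask'].sum())
# station y axis: from end wall to hood
a=at_z('top',(333,236),.056);b=at_z('top',(247,285),.06);
d=(b-a)[:2];yaw=np.arctan2(d[1],d[0])-np.pi/2
c0=at_z('top',(288.6,262),.056)[:2]-0.068*d/np.hypot(*d)
SL=box(-.066,.066,-.058,.194,0,.056)+box(-.066,.066,.097,.194,.05,.063)
p,f=fit(m,SL,[c0[0],c0[1],yaw]);print('station',p.round(4),f)
for c in m: q,ff=fit({c:m[c]},SL,p);print(c,q.round(4),ff)
pc=at_z('top',(438,256),.012)
a=at_z('top',(430.5,248.5),.024);b=at_z('top',(447,261),.024);
y=np.arctan2(b[1]-a[1],b[0]-a[0])
PL=box(-.03,.03,-.018,.018,0,.024)
pk,f=fit(mp,PL,[pc[0],pc[1],y]);print('pack',pk.round(4),f)
for c in mp: q,ff=fit({c:mp[c]},PL,pk);print(c,q.round(4),ff)
np.save('p.npy',np.r_[p,pk])
for t in('jar','tape','screwdriver'):
    print(t,[at_z('top',d['point'],.02).round(3) for d in bot.masks_of('top',t)][:1])
ov=cv2.imread('pics/top0.png')
for P,L in((p,SL),(pk,PL)):
    for u in proj('top',place(P,L)): cv2.circle(ov,tuple(np.round(u).astype(int)),1,(0,255,0),-1)
cv2.imwrite('pics/ov1.png',cv2.resize(ov[200:320,220:500],None,fx=2.8,fy=2.8,interpolation=cv2.INTER_NEAREST))
ov=cv2.imread('pics/side0.png')
for P,L in((p,SL),(pk,PL)):
    for u in proj('side',place(P,L)): cv2.circle(ov,tuple(np.round(u).astype(int)),1,(0,255,0),-1)
cv2.imwrite('pics/ov2.png',cv2.resize(ov[180:360,260:440],None,fx=3.2,fy=3.2,interpolation=cv2.INTER_NEAREST))
E
```

```text
[436.4, 252.0] 380
[348.3, 205.5] 377
station [0.5542 0.0302 0.4965] 0.046424325130242416
top [0.5532 0.0297 0.4962] 0.024159551475466
side [0.5546 0.0304 0.4951] 0.01572739187418082
pack [ 0.5348 -0.2787 -2.2692] 0.15865597147950083
top [ 0.5338 -0.2792 -2.2918] 0.07639524245196705
side [ 0.536  -0.2773 -2.2575] 0.058154235145385536
jar [array([ 0.765, -0.171,  0.02 ])]
tape [array([ 0.352, -0.229,  0.02 ])]
screwdriver [array([0.441, 0.405, 0.02 ])]
```

View pics/ov1.png

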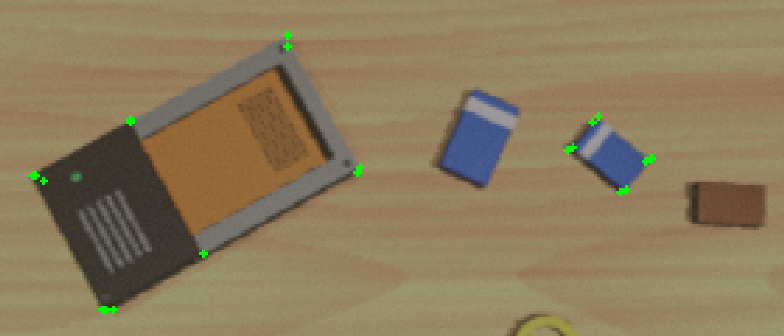

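View pics/ov2.png

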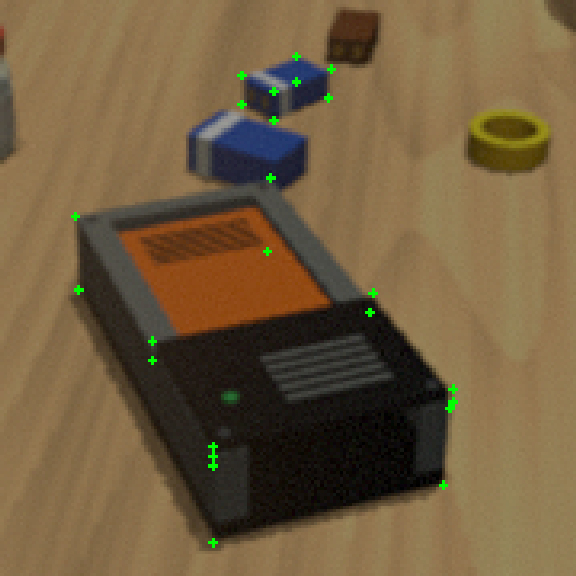

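```bash
python3 - <<'E'
from h import *
p=np.load('p.npy')[:3]
c,s=np.cos(p[2]),np.sin(p[2]);R=np.array([[c,-s],[s,c]])
for z in(.048,.056):
  for cam,px in(('top',(220+262/2.66,140+283/2.66)),('side',(220+257/2.5,150+262/2.5))):
    w=at_z(cam,px,z);print(z,cam,w.round(4),(R.T@(w[:2]-p[:2])).round(4))
for l in((0,-.017),(0,-.017+.075),(0,0)): print(l,(R@l+p[:2]).round(4))
print('ydir',R[:,1])
E
```

```text
0.048 top [0.556  0.0194 0.048 ] [-0.0035 -0.0103]
0.048 side [0.5574 0.0175 0.048 ] [-0.0033 -0.0127]
0.056 top [0.555  0.0193 0.056 ] [-0.0045 -0.0099]
0.056 side [0.5555 0.0304 0.056 ] [ 0.0012 -0.0004]
(0, -0.017) [0.5623 0.0153]
(0, 0.057999999999999996) [0.5266 0.0812]
(0, 0) [0.5542 0.0302]
ydir [-0.47632697  0.87926823]
```

{"fn": "drive_tool", "kwargs": {
  "series": [
    [0,0.024,0.0406,0,0.145],
    [0,0.024,0.0406,0,0.145],
    [0,0.024,0.0406,0,0.145],
    [0,0.024,0.0406,0,0.145],
    [0,0.024,0.0406,0,0.145],
    [0,0.024,0.0406,0,0.145],
    [0,0.024,0.0406,0,0.145],
    [0,0.024,0.0406,0,0.145],
    [0,0.024,0.0406,0,0.145],
    [0,0.024,0.0406,0,0.145],
    [0,0.024,0.0406,0,0.145],
    [0,0.024,0.0406,0,0.145]
  ],
  "newtons": 40
}}

```text
clock: 2.35
position: [0.4921, -0.0905, 0.1972]
tool_rot: [3.136, 0.008, 2.116]
force: [-0.5, -2.1, -0.7]
grip_width: -0.0001
```

{"fn": "drive_tool", "kwargs": {
  "series": [
    [0,0.023,0.036,-0.02,-0.04],
    [0,0.023,0.036,-0.03,0],
    [0,0.02,0.032,-0.03,0],
    [0,0,0,-0.02,0],
    [0,0,0,0,0]
  ]
}}

```text
clock: 2.85
position: [0.5616, 0.0224, 0.0966]
tool_rot: [3.131, 0.008, 2.088]
force: [-0.7, -1.5, 0.5]
grip_width: 0.0005
```

```bash
python3 - <<'E'
from workcell import bot
s=bot.observe();print(s['position'],s['tool_rot'],s['force'],s['qpos'].round(2))
E
```

```text
[0.56158471 0.02238084 0.09655006] [3.13109936 0.00846086 2.08814867] [-0.74518982 -1.52550798  0.47343492] [ 0.25  0.59 -0.55  1.85  0.43  0.81 -0.01]
```

{"fn": "drive_tool", "kwargs": {
  "series": [
    [0,0,-0.005,-0.02,-0.02],
    [0,0,0,-0.015,0],
    [0,0,0,0,0]
  ]
}}

```text
clock: 3.15
position: [0.5624, 0.0166, 0.0627]
tool_rot: [3.13, 0.01, 2.067]
force: [0.3, 0.9, 0.3]
grip_width: 0.0002
```

{"fn": "drive_tool", "kwargs": {
  "series": [
    [0,0,0,-0.002,0],
    [0,0,0,-0.002,0]
  ]
}}

```text
clock: 3.35
position: [0.5633, 0.0161, 0.0605]
tool_rot: [3.128, 0.011, 2.067]
force: [0.2, 1.6, 0.2]
grip_width: 0.0
```

{"fn": "drive_tool", "kwargs": {
  "series": [
    [0,0,0,-0.002,0],
    [0,0,0,-0.001,0]
  ]
}}

```text
clock: 3.55
position: [0.5639, 0.0158, 0.0585]
tool_rot: [3.126, 0.012, 2.066]
force: [0.3, 0.1, 0.7]
grip_width: -0.0003
```

{"fn": "drive_tool", "kwargs": {
  "series": [
    [0,-0.001,0,-0.002,0],
    [0,-0.001,0,-0.002,0]
  ]
}}

```text
clock: 3.75
position: [0.5622, 0.0158, 0.0548]
tool_rot: [3.125, 0.012, 2.066]
force: [-0.5, -0.6, 0.3]
grip_width: 0.0001
```

{"fn": "drive_tool", "kwargs": {
  "series": [
    [0,0,0,-0.002,0],
    [0,0,0,-0.001,0]
  ]
}}

```text
clock: 3.95
position: [0.562, 0.0158, 0.0515]
tool_rot: [3.126, 0.012, 2.066]
force: [-1.1, 0.2, 0.5]
grip_width: -0.0
```

{"fn": "drive_tool", "kwargs": {
  "series": [
    [0,0,0,-0.002,0]
  ]
}}

```text
clock: 4.05
position: [0.562, 0.0159, 0.0494]
tool_rot: [3.126, 0.012, 2.066]
force: [-0.2, -0.6, 0.5]
grip_width: -0.0001
```

{"fn": "drive_tool", "kwargs": {
  "series": [
    [0,0,0,-0.002,0]
  ]
}}

```text
clock: 4.15
position: [0.562, 0.0159, 0.0472]
tool_rot: [3.125, 0.012, 2.066]
force: [-0.4, 0.1, -0.4]
grip_width: -0.0001
```

Expect contact between here and 0.046.

{"fn": "drive_tool", "kwargs": {
  "series": [
    [0,0,0,-0.001,0]
  ]
}}

```text
clock: 4.25
position: [0.562, 0.0159, 0.0459]
tool_rot: [3.126, 0.012, 2.066]
force: [0.8, 0.8, -0.8]
grip_width: 0.0001
```

{"fn": "drive_tool", "kwargs": {
  "series": [
    [0,0,0,-0.001,0]
  ]
}}

```text
clock: 4.35
position: [0.5619, 0.0159, 0.0448]
tool_rot: [3.126, 0.012, 2.066]
force: [-0.1, 0.4, 0.7]
grip_width: 0.0004
```

{"fn": "drive_tool", "kwargs": {
  "series": [
    [0,0,0,-0.001,0]
  ]
}}

```text
clock: 4.45
position: [0.5619, 0.0159, 0.0437]
tool_rot: [3.126, 0.012, 2.066]
force: [-0.2, -0.1, 0.2]
grip_width: 0.0
```

```bash
python3 - <<'E'
from h import *
o=[]
for c,(x,y) in(('top',(230,200)),('side',(250,200))):
    im=bot.grab_frame(c)[:,:,::-1];o.append(cv2.resize(im[y:y+140,x:x+140],None,fx=2.8,fy=2.8,interpolation=cv2.INTER_CUBIC))
cv2.imwrite('pics/a1.png',np.hstack(o));print(bot.observe()['position'],bot.observe()['force'])
E
```

```text
[0.56188458 0.01592116 0.04362405] [-0.00866047 -0.63076822 -0.54281264]
```

View pics/a1.png

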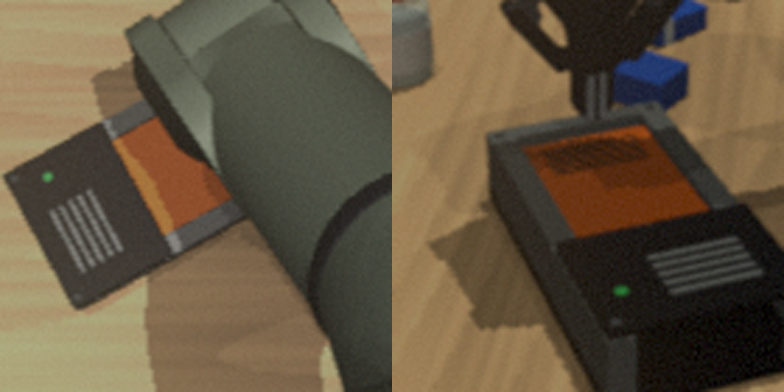

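```bash
python3 - <<'E'
from h import *
P=bot.observe()['position']
print(proj('side',P),proj('side',P+[0,0,.1]),proj('top',P),proj('top',P+[0,0,.15]))
a=(250+(597-392)/2.8,200+115/2.8);print(a)
for z in(.02,.044,.056): print(z,at_z('side',a,z))
i=bot.camera_info('side');print(i['cam_to_world'].round(3)[:3,3]);
print(bot.observe()['qpos'])
E
```

```text
[[320.68535712 256.09004158]] [[320.3713526  211.04919323]] [[319.90251224 244.23785983]] [[319.22072502 235.1578326 ]]
(323.2142857142857, 241.07142857142858)
0.02 [ 0.5715357  -0.08432197  0.02      ]
0.044 [ 0.5654479  -0.04324336  0.044     ]
0.056 [ 0.562404   -0.02270405  0.056     ]
[0.433 0.848 0.565]
[ 0.22003532  0.66523542 -0.50062546  1.88370733  0.49076607  0.69661722
 -0.07384364]
```

```bash
python3 - <<'E'
from h import *
im=bot.grab_frame('side')[:,:,::-1]
cv2.imwrite('pics/a2.png',cv2.resize(im[120:270,260:400],None,fx=4,fy=4,interpolation=cv2.INTER_CUBIC))
cv2.imwrite('pics/a3.png',im)
cv2.imwrite('pics/a4.png',bot.grab_frame('top')[:,:,::-1])
E
```

```text
(no output)
```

View pics/a2.png

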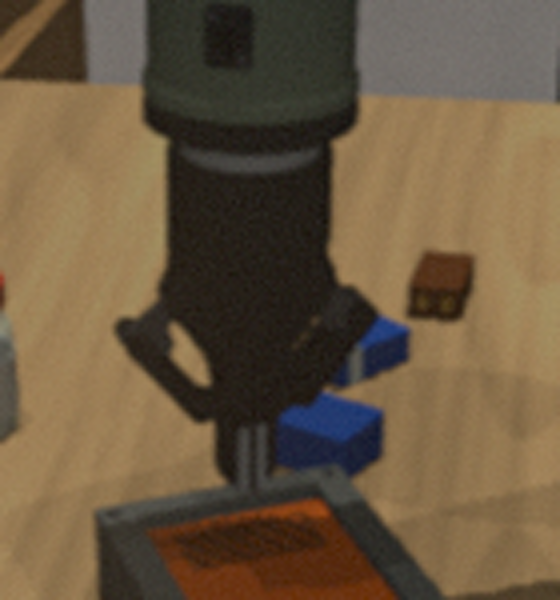

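View pics/a4.png

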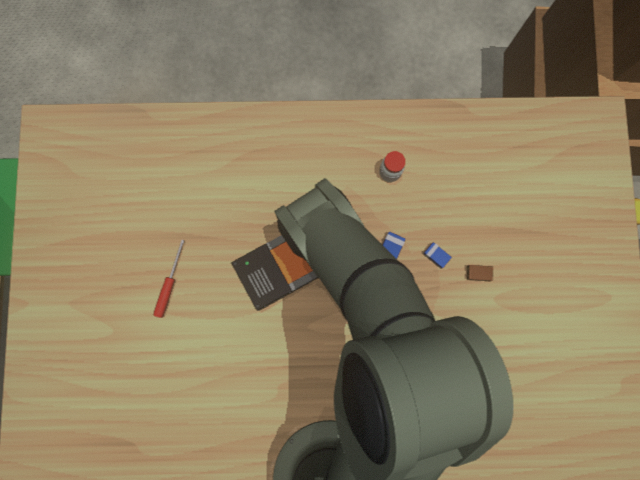

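View pics/a3.png

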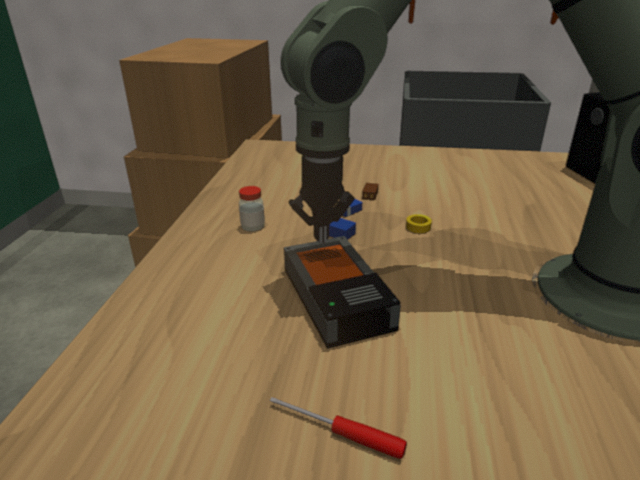

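```bash
python3 - <<'E'
from h import *
P=np.array([.2005,-.5916,.1948])
print(proj('side',P),proj('top',P))
im=cv2.imread('pics/side0.png')[30:110,440:540];im2=cv2.imread('pics/top0.png')[390:460,560:640]
cv2.imwrite('pics/b.png',np.hstack([cv2.resize(im,(400,320)),cv2.resize(im2,(366,320))]))
E
```

```text
[[482.00207256 105.01759493]] [[613.75957957 402.72990395]]
```

View pics/b.png

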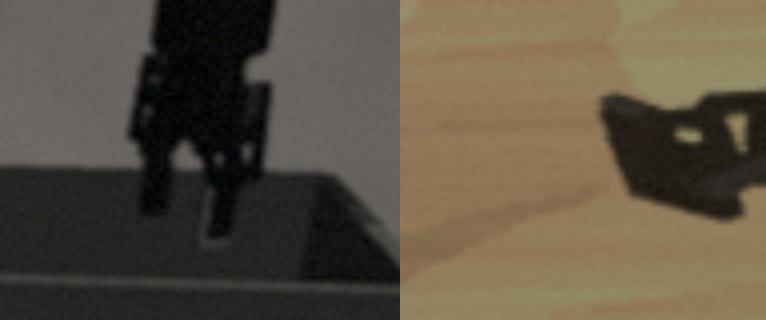

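{"fn": "drive_tool", "kwargs": {
  "series": [
    [0,0,0,0.03,0],
    [0,0,0,0.03,0],
    [0,0,0,0.03,0],
    [0,0,0,0,0]
  ]
}}

```text
clock: 5.05
position: [0.561, 0.0163, 0.1364]
tool_rot: [3.127, 0.011, 2.067]
force: [-0.2, 0.4, -0.8]
grip_width: -0.0
```

```bash
cat > look.py <<'E'
from h import *
import sys
n=sys.argv[1]
s=bot.observe();P=s['position'];im=bot.grab_frame('side')[:,:,::-1].copy();u=proj('side',P)[0]
cv2.imwrite(f'pics/{n}raw.png',im)
print(P.round(4),s['tool_rot'].round(3),u.round(1),s['force'].round(1))
x,y=max(0,int(u[0])-70),max(0,int(u[1])-90)
cv2.circle(im,tuple(np.round(u).astype(int)),1,(0,255,0),-1)
cv2.imwrite(f'pics/{n}.png',cv2.resize(im[y:y+140,x:x+140],None,fx=4,fy=4,interpolation=cv2.INTER_CUBIC));print('crop',x,y)
E
python3 look.py c1; python3 -c "
from h import *
for q in([0,0,0],[0,0,.1]): print(proj('top',q),proj('side',q))"
```

```text
[0.561  0.0163 0.1364] [3.127 0.011 2.067] [320.8 214.6] [-0.2  0.4 -0.8]
crop 250 124
[[329.83593119 478.01980678]] [[614.04321172 292.97288593]]
[[330.26972295 492.79363738]] [[630.35292393 247.8374717 ]]
```

View pics/c1.png

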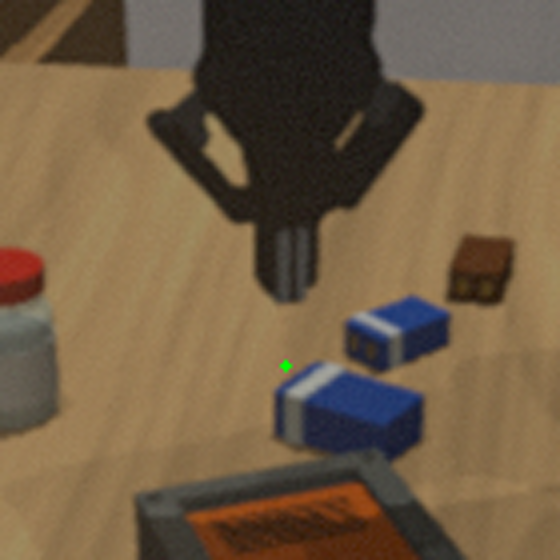

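```bash
python3 - <<'E'
from h import *
P=np.array([.2005,-.5916,.1948]);d=np.array([-np.sin(.327),np.cos(.327),0]);e=np.array([np.cos(.327),np.sin(.327),0])
for off in([0,0,.048],[0,-.06,.013],[-.02,0,.048]):
  for a in(.043,-.043): print(off,a,'top',[proj('top',P+off+a*d+b*e)[0].round(0) for b in(-.011,.011)],'side',proj('side',P+off+a*d).round(1))
P=np.array([.561,.0163,.1364])
for off in([0,0,.036],[0,-.06,0]):print(proj('side',P+off))
E
```

```text
[0, 0, 0.048] 0.043 top [array([610., 420.]), array([605., 409.])] side [[492.2  91. ]]
[0, 0, 0.048] -0.043 top [array([650., 405.]), array([645., 394.])] side [[477.8  83.8]]
[0, -0.06, 0.013] 0.043 top [array([630., 416.]), array([625., 405.])] side [[487.   98.7]]
[0, -0.06, 0.013] -0.043 top [array([668., 401.]), array([663., 391.])] side [[473.5  91.4]]
[-0.02, 0, 0.048] 0.043 top [array([611., 431.]), array([606., 420.])] side [[500.1  91.2]]
[-0.02, 0, 0.048] -0.043 top [array([651., 415.]), array([646., 405.])] side [[485.2  84. ]]
[[320.71481195 197.28402482]]
[[325.29642282 201.05500391]]
```

{"fn": "drive_tool", "kwargs": {
  "series": [
    [0,0,0,-0.04,0],
    [0,0,0,-0.04,0],
    [0,0,0,-0.01,0],
    [0,0,0,-0.008,0],
    [0,0,0,-0.002,0]
  ]
}}

```text
clock: 5.6
position: [0.56, 0.0157, 0.0315]
tool_rot: [3.129, 0.011, 2.067]
force: [-0.1, 0.9, 0.4]
grip_width: 0.0002
```

```bash
python3 look.py c2
```

```text
[0.56   0.0157 0.0315] [3.129 0.011 2.067] [321.7 261.3] [-0.1  0.9  0.4]
crop 251 171
```

View pics/c2.png

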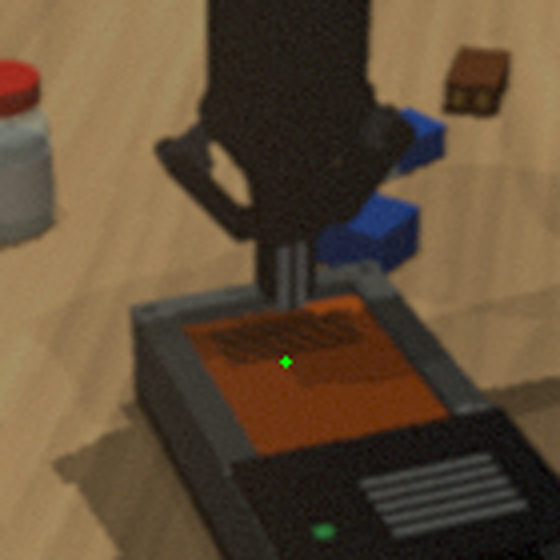

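{"fn": "drive_tool", "kwargs": {
  "series": [
    [0,0,0,-0.004,0],
    [0,0,0,-0.002,0]
  ]
}}

```text
clock: 5.85
position: [0.5616, 0.0158, 0.0274]
tool_rot: [3.125, 0.012, 2.066]
force: [-0.7, 0.3, -0.1]
grip_width: -0.0003
```

{"fn": "drive_tool", "kwargs": {
  "series": [
    [0,0,0,-0.0015,0],
    [0,0,0,-0.0015,0]
  ]
}}

```text
clock: 6.05
position: [0.5623, 0.0157, 0.0253]
tool_rot: [3.124, 0.013, 2.066]
force: [0.1, -0.4, 0.2]
grip_width: 0.0
```

{"fn": "drive_tool", "kwargs": {
  "series": [
    [0,0,0,-0.0015,0]
  ]
}}

```text
clock: 6.15
position: [0.5625, 0.0157, 0.0239]
tool_rot: [3.124, 0.013, 2.066]
force: [0.1, 0.7, 0.6]
grip_width: -0.0004
```

{"fn": "drive_tool", "kwargs": {
  "series": [
    [0,0,0,-0.0015,0]
  ]
}}

```text
clock: 6.25
position: [0.5626, 0.0157, 0.0225]
tool_rot: [3.123, 0.013, 2.066]
force: [-0.6, 0.5, -0.6]
grip_width: -0.0001
```

{"fn": "drive_tool", "kwargs": {
  "series": [
    [0,0,0,-0.001,0]
  ]
}}

```text
clock: 6.35
position: [0.5626, 0.0157, 0.0214]
tool_rot: [3.123, 0.013, 2.066]
force: [-0.1, 0.2, 0.2]
grip_width: -0.0003
```

{"fn": "drive_tool", "kwargs": {
  "series": [
    [0,0,0,-0.001,0]
  ]
}}

```text
clock: 6.45
position: [0.5626, 0.0157, 0.0203]
tool_rot: [3.123, 0.013, 2.066]
force: [-0.8, -0.6, -0.5]
grip_width: -0.0001
```

{"fn": "drive_tool", "kwargs": {
  "series": [
    [0,0,0,-0.001,0]
  ]
}}

```text
clock: 6.55
position: [0.5625, 0.0157, 0.0192]
tool_rot: [3.123, 0.013, 2.066]
force: [1.1, -0.5, -0.8]
grip_width: 0.0002
```

{"fn": "drive_tool", "kwargs": {
  "series": [
    [0,0,0,-0.001,0]
  ]
}}

```text
clock: 6.65
position: [0.5626, 0.0157, 0.0181]
tool_rot: [3.123, 0.013, 2.066]
force: [0.1, 0.4, 0.2]
grip_width: 0.0005
```

{"fn": "drive_tool", "kwargs": {
  "series": [
    [0,0,0,-0.001,0]
  ]
}}

```text
clock: 6.75
position: [0.5625, 0.0157, 0.017]
tool_rot: [3.123, 0.013, 2.066]
force: [-0.8, 0.4, -0.2]
grip_width: 0.0001
```

{"fn": "drive_tool", "kwargs": {
  "series": [
    [0,0,0,-0.001,0]
  ]
}}

```text
clock: 6.85
position: [0.5625, 0.0157, 0.0159]
tool_rot: [3.123, 0.013, 2.066]
force: [0.8, 0.9, 1.6]
grip_width: -0.0002
```

{"fn": "drive_tool", "kwargs": {
  "series": [
    [0,0,0,-0.0005,0]
  ]
}}

```text
clock: 6.95
position: [0.5626, 0.0157, 0.0153]
tool_rot: [3.123, 0.013, 2.066]
force: [-1.5, -0.8, 8.1]
grip_width: 0.0001
```

{"fn": "drive_tool", "kwargs": {
  "series": [
    [0,0,0,-0.0005,0]
  ]
}}

```text
clock: 7.05
position: [0.5627, 0.0157, 0.0152]
tool_rot: [3.123, 0.014, 2.066]
force: [-5.6, -0.3, 18.8]
grip_width: 0.0002
```

{"fn": "drive_tool", "kwargs": {
  "series": [
    [0,0,0,-0.001,0]
  ]
}}

```text
clock: 7.15
position: [0.5627, 0.0157, 0.0151]
tool_rot: [3.123, 0.014, 2.066]
force: [-10.8, -1.3, 32.1]
grip_width: 0.0001
```

{"fn": "drive_tool", "kwargs": {
  "series": [
    [0,0,0,0.0005,0]
  ]
}}

```text
clock: 7.25
position: [0.5628, 0.0157, 0.016]
tool_rot: [3.123, 0.015, 2.066]
force: [0.4, -0.4, -0.1]
grip_width: -0.0001
```

{"fn": "drive_tool", "kwargs": {
  "series": [
    [0,0,0,-0.0008,0],
    [0,0,0,-0.0004,0]
  ]
}}

```text
clock: 7.45
position: [0.5631, 0.0157, 0.0153]
tool_rot: [3.123, 0.015, 2.066]
force: [-5.1, 0.1, 14.8]
grip_width: -0.0001
```

{"fn": "drive_tool", "kwargs": {
  "series": [
    [0,-0.0012,0.0022,-0.0004,0]
  ]
}}

```text
clock: 7.55
position: [0.5624, 0.0169, 0.0153]
tool_rot: [3.122, 0.017, 2.065]
force: [-0.2, -8.1, 13.0]
grip_width: 0.0001
```

{"fn": "drive_tool", "kwargs": {
  "series": [
    [0,-0.0012,0.0022,-0.0004,0]
  ]
}}

```text
clock: 7.65
position: [0.5618, 0.018, 0.0153]
tool_rot: [3.122, 0.018, 2.064]
force: [-1.0, -6.8, 10.3]
grip_width: -0.0003
```

{"fn": "drive_tool", "kwargs": {
  "series": [
    [0,-0.0024,0.0044,-0.0006,0],
    [0,-0.0024,0.0044,-0.0006,0]
  ]
}}

```text
clock: 7.85
position: [0.5586, 0.0241, 0.0153]
tool_rot: [3.121, 0.022, 2.062]
force: [-0.9, -7.5, 16.4]
grip_width: 0.0001
```

{"fn": "drive_tool", "kwargs": {
  "series": [
    [0,-0.0024,0.0044,-0.0006,0],
    [0,-0.0024,0.0044,-0.0006,0]
  ]
}}

```text
clock: 8.05
position: [0.5551, 0.0305, 0.0153]
tool_rot: [3.12, 0.026, 2.059]
force: [-1.1, -7.8, 14.5]
grip_width: -0.0004
```

```bash
python3 look.py c3
```

```text
[0.5551 0.0305 0.0153] [3.12  0.026 2.059] [323.  272.3] [-1.1 -7.8 14.5]
crop 253 182
```

View pics/c3.png

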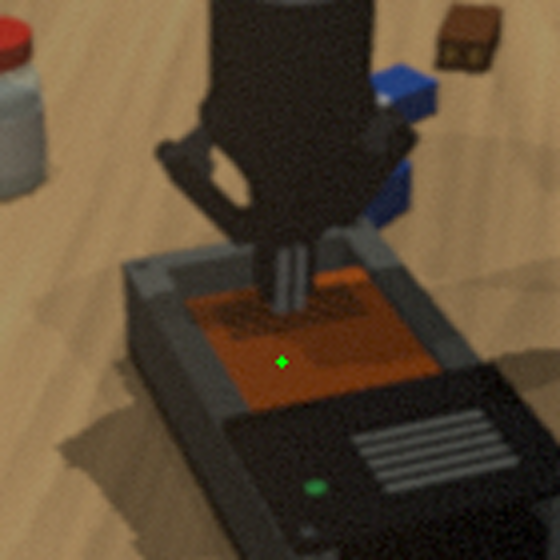

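{"fn": "drive_tool", "kwargs": {
  "series": [
    [0,-0.0033,0.006,-0.0005,0],
    [0,-0.0033,0.006,-0.0005,0],
    [0,-0.0033,0.006,-0.0005,0],
    [0,-0.0033,0.006,-0.0005,0]
  ]
}}

```text
clock: 8.5
position: [0.5444, 0.0504, 0.0153]
tool_rot: [3.119, 0.034, 2.055]
force: [-0.4, -7.3, 11.8]
grip_width: 0.0002
```

{"fn": "drive_tool", "kwargs": {
  "series": [
    [0,-0.0033,0.006,-0.0005,0],
    [0,-0.0033,0.006,-0.0005,0],
    [0,-0.0033,0.006,-0.0005,0],
    [0,-0.0033,0.006,-0.0005,0]
  ]
}}

```text
clock: 8.9
position: [0.5337, 0.0704, 0.0154]
tool_rot: [3.117, 0.041, 2.05]
force: [-0.0, -7.2, 13.2]
grip_width: -0.0002
```

```bash
python3 look.py c4
```

```text
[0.5337 0.0704 0.0154] [3.117 0.041 2.05 ] [331.1 284.5] [-0.  -7.2 13.2]
crop 261 194
```

View pics/c4.png

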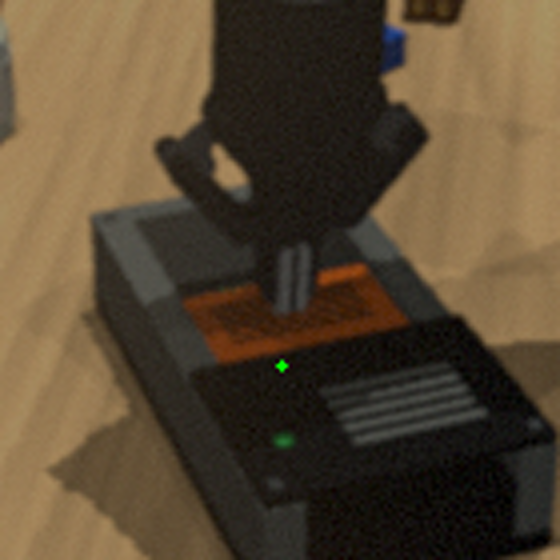

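{"fn": "drive_tool", "kwargs": {
  "series": [
    [0,-0.0033,0.006,-0.0005,0],
    [0,-0.0033,0.006,-0.0005,0]
  ]
}}

```text
clock: 9.15
position: [0.528, 0.0811, 0.0154]
tool_rot: [3.116, 0.045, 2.049]
force: [0.4, -7.0, 13.9]
grip_width: -0.0
```

{"fn": "drive_tool", "kwargs": {
  "series": [
    [0,-0.0024,0.0044,-0.0005,0],
    [0,-0.0024,0.0044,-0.0005,0]
  ]
}}

```text
clock: 9.35
position: [0.5248, 0.0882, 0.0155]
tool_rot: [3.115, 0.048, 2.047]
force: [3.9, -5.7, 10.6]
grip_width: 0.0001
```

```bash
python3 look.py c5
```

```text
[0.5248 0.0882 0.0155] [3.115 0.048 2.047] [334.5 290.2] [ 3.9 -5.7 10.6]
crop 264 200
```

View pics/c5.png

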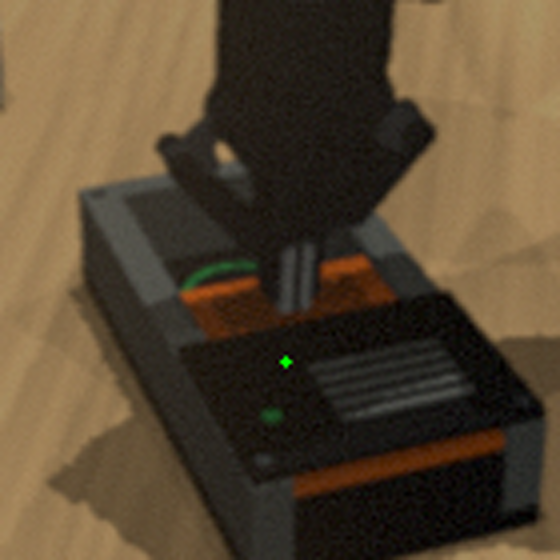

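{"fn": "drive_tool", "kwargs": {
  "series": [
    [0,0,0,0.01,0],
    [0,0,0,0.03,0],
    [0,0.01,-0.03,0.03,0],
    [0,0.01,-0.04,0.03,0],
    [0,0.01,-0.045,0,0],
    [0,0.01,-0.045,0,0],
    [0,0.0,-0.045,0,0]
  ]
}}

```text
clock: 10.1
position: [0.5649, -0.1149, 0.1234]
tool_rot: [3.111, 0.046, 2.061]
force: [0.6, -0.4, 0.3]
grip_width: 0.0002
```

```bash
python3 look.py c6; python3 - <<'E'
from h import *
im=cv2.imread('pics/c6raw.png');im2=bot.grab_frame('top')[:,:,::-1];cv2.imwrite('pics/c6topraw.png',im2)
cv2.imwrite('pics/c6b.png',np.hstack([cv2.resize(im[200:360,260:420],(400,400)),cv2.resize(im2[190:350,220:380],(400,400))]))
E
```

```text
[ 0.5649 -0.1149  0.1234] [3.111 0.046 2.061] [328.2 192.2] [ 0.6 -0.4  0.3]
crop 258 102
```

View pics/c6b.png

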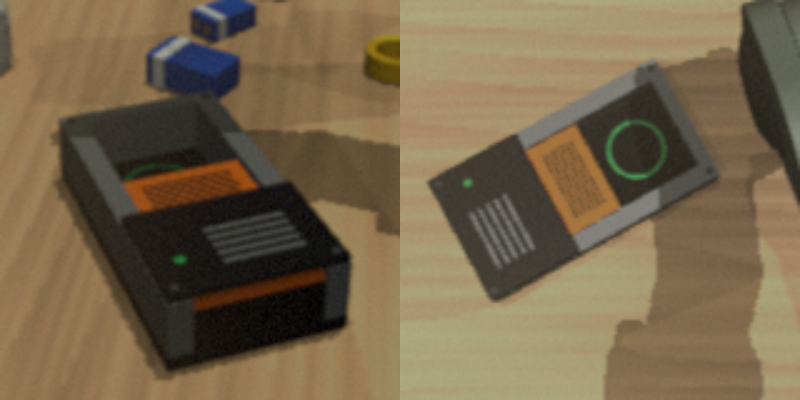

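{"fn": "drive_tool", "kwargs": {
  "series": [
    [65,-0.004,-0.02,0,-0.13],
    [65,-0.004,-0.02,0,-0.13],
    [65,-0.004,-0.02,0,-0.13],
    [65,-0.004,-0.02,0,-0.13],
    [65,-0.003,-0.02,0,-0.13],
    [65,-0.003,-0.02,0,-0.13],
    [65,-0.003,-0.02,0,-0.13],
    [65,-0.003,-0.02,0,-0.13],
    [65,0,0,0,-0.13],
    [65,0,0,0,0]
  ]
}}

```text
clock: 11.2
position: [0.5322, -0.2849, 0.126]
tool_rot: [3.114, 0.042, 0.834]
force: [-0.5, 0.3, -0.4]
grip_width: 0.0559
```

```bash
python3 look.py d1; python3 - <<'E'
from h import *
p=np.load('p.npy')[:3]
c,s=np.cos(p[2]),np.sin(p[2]);R=np.array([[c,-s],[s,c]])
for px,z in(((288.8,262.8),.051),((314.4,250),.012)): print((R.T@(at_z('top',px,z)[:2]-p[:2])).round(4))
E
```

```text
[ 0.5322 -0.2849  0.126 ] [3.114 0.042 0.834] [351.2 162.9] [-0.5  0.3 -0.4]
crop 281 72
[-0.0037  0.0727]
[-0.0023  0.0013]
```

View pics/d1.png

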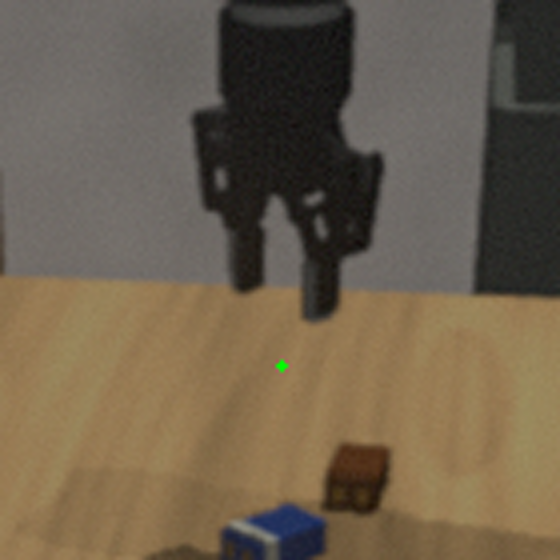

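{"fn": "drive_tool", "kwargs": {
  "series": [
    [65,0.0025,0.0045,-0.04,0.03],
    [65,0,0,-0.04,0],
    [65,0,0,-0.02,0],
    [65,0,0,-0.01,0],
    [65,0,0,0,0]
  ]
}}

```text
clock: 11.75
position: [0.5362, -0.2774, 0.0146]
tool_rot: [3.112, 0.039, 0.893]
force: [-1.2, -0.1, 0.3]
grip_width: 0.0553
```

```bash
python3 look.py d2
```

```text
[ 0.5362 -0.2774  0.0146] [3.112 0.039 0.893] [348.2 205.8] [-1.2 -0.1  0.3]
crop 278 115
```

View pics/d2.png

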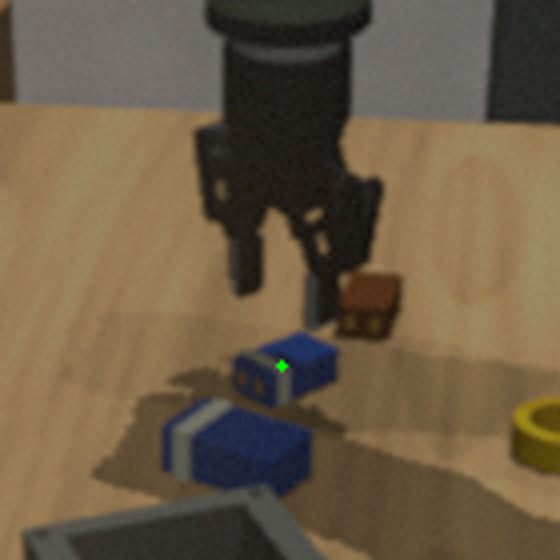

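{"fn": "drive_tool", "kwargs": {
  "series": [
    [65,-0.001,-0.002,-0.015,-0.02],
    [65,0,0,-0.01,0],
    [65,0,0,-0.005,0]
  ]
}}

```text
clock: 12.1
position: [0.5377, -0.2806, -0.0129]
tool_rot: [3.106, 0.037, 0.873]
force: [0.5, 0.3, -0.6]
grip_width: 0.0557
```

{"fn": "drive_tool", "kwargs": {
  "series": [
    [65,0,0,-0.006,0],
    [65,0,0,-0.005,0]
  ]
}}

```text
clock: 12.3
position: [0.538, -0.2807, -0.0243]
tool_rot: [3.106, 0.037, 0.874]
force: [0.6, 0.7, 0.0]
grip_width: 0.0556
```

```bash
python3 look.py d3
```

```text
[ 0.538  -0.2807 -0.0243] [3.106 0.037 0.874] [347.4 218.9] [0.6 0.7 0. ]
crop 277 128
```

View pics/d3.png

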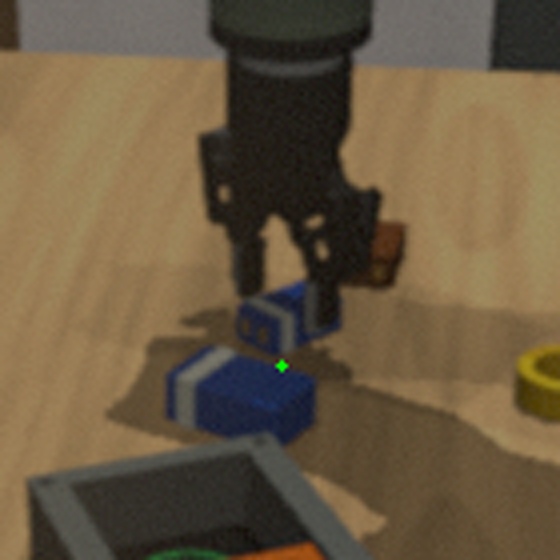

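{"fn": "drive_tool", "kwargs": {
  "series": [
    [65,-0.002,0.001,-0.005,0],
    [65,0,0,-0.003,0]
  ]
}}

```text
clock: 12.55
position: [0.5356, -0.2794, -0.0333]
tool_rot: [3.106, 0.037, 0.874]
force: [0.5, 1.4, 0.9]
grip_width: 0.0556
```

{"fn": "drive_tool", "kwargs": {
  "series": [
    [65,0,0,-0.002,0],
    [65,0,0,-0.002,0]
  ]
}}

```text
clock: 12.75
position: [0.5356, -0.2794, -0.0376]
tool_rot: [3.106, 0.037, 0.874]
force: [-0.4, -0.2, -1.1]
grip_width: 0.0556
```

```bash
python3 look.py d4
```

```text
[ 0.5356 -0.2794 -0.0376] [3.106 0.037 0.874] [348.1 223.8] [-0.4 -0.2 -1.1]
crop 278 133
```

View pics/d4.png

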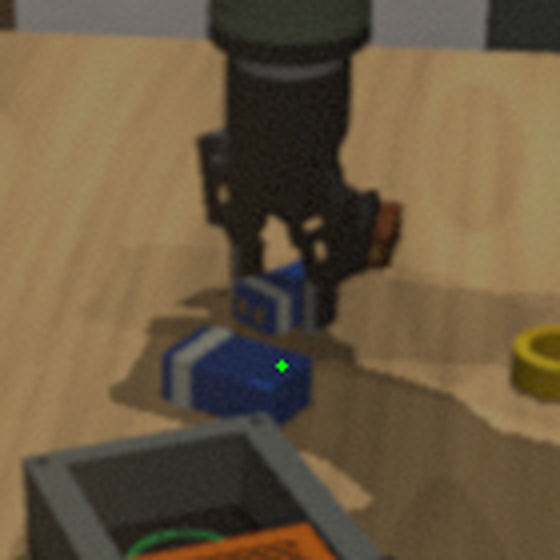

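{"fn": "drive_tool", "kwargs": {
  "series": [
    [20,0,0,0,0],
    [20,0,0,0,0],
    [20,0,0,0,0],
    [20,0,0,0,0]
  ],
  "newtons": 40
}}

```text
clock: 13.2
position: [0.5312, -0.2753, -0.0352]
tool_rot: [3.116, 0.04, 0.875]
force: [0.8, -0.3, -1.5]
grip_width: 0.0351
```

{"fn": "drive_tool", "kwargs": {
  "series": [
    [20,0,0,0.01,0],
    [20,0,0,0.02,0],
    [20,0,0,0.04,0],
    [20,0,0,0.04,0],
    [20,0,0,0.03,0],
    [20,0,0,0,0]
  ]
}}

```text
clock: 13.8
position: [0.5307, -0.2755, 0.112]
tool_rot: [3.116, 0.04, 0.875]
force: [0.3, -0.7, -1.3]
grip_width: 0.0351
```

```bash
python3 look.py d5
```

```text
[ 0.5307 -0.2755  0.112 ] [3.116 0.04  0.875] [351.4 169.9] [ 0.3 -0.7 -1.3]
crop 281 79
```

View pics/d5.png

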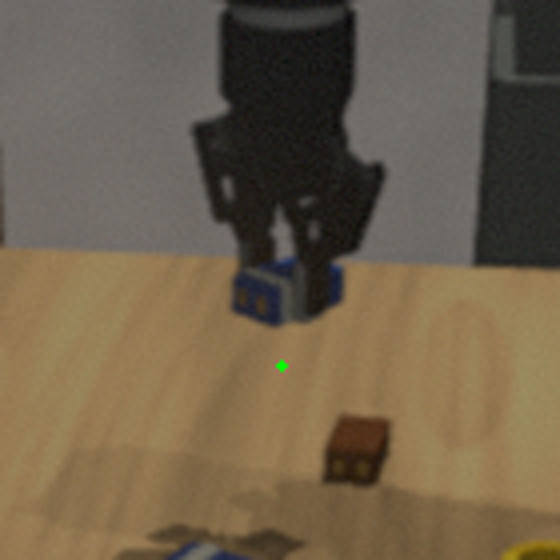

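{"fn": "drive_tool", "kwargs": {
  "series": [
    [20,0.002,0.03,0,0.12],
    [20,0.002,0.03,0,0.12],
    [20,0.002,0.03,0,0.12],
    [20,0.002,0.03,0,0.12],
    [20,0.002,0.03,0,0.12],
    [20,0.002,0.03,0,0.12],
    [20,0.002,0.03,0,0.12],
    [20,0.002,0.03,0,0.12],
    [20,0.002,0.03,0,0.12],
    [20,0,0,0,0]
  ]
}}

```text
clock: 14.85
position: [0.5427, 0.0041, 0.1039]
tool_rot: [3.124, 0.038, 1.997]
force: [0.6, -0.9, -1.6]
grip_width: 0.0353
```

{"fn": "drive_tool", "kwargs": {
  "series": [
    [20,0.011,0.024,0,0.065],
    [20,0,0,-0.02,0],
    [20,0,0,-0.01,0],
    [20,0,0,0,0]
  ]
}}

```text
clock: 15.25
position: [0.5527, 0.0282, 0.0706]
tool_rot: [3.127, 0.036, 2.063]
force: [-0.8, -1.0, -1.5]
grip_width: 0.0354
```

```bash
python3 look.py e1
```

```text
[0.5527 0.0282 0.0706] [3.127 0.036 2.063] [324.4 247.9] [-0.8 -1.  -1.5]
crop 254 157
```

View pics/e1.png

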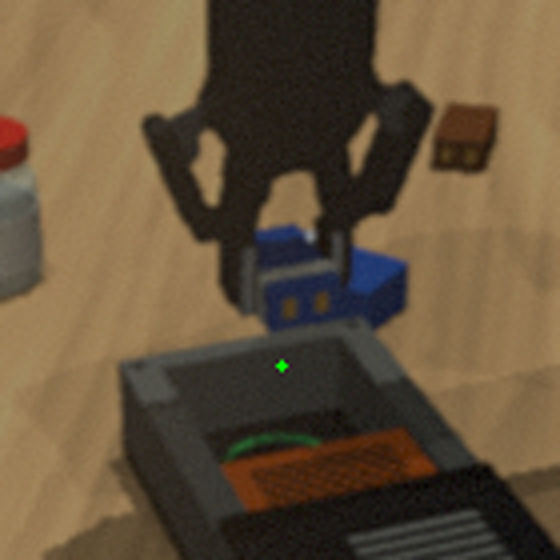

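{"fn": "drive_tool", "kwargs": {
  "series": [
    [20,0.001,0.001,-0.025,0],
    [20,0,0,-0.02,0],
    [20,0,0,-0.012,0],
    [20,0,0,0,0]
  ]
}}

```text
clock: 15.7
position: [0.5549, 0.0266, 0.0145]
tool_rot: [3.125, 0.038, 2.058]
force: [-0.5, 0.4, -1.1]
grip_width: 0.0355
```

```bash
python3 look.py e2
```

```text
[0.5549 0.0266 0.0145] [3.125 0.038 2.058] [323.4 271.5] [-0.5  0.4 -1.1]
crop 253 181
```

View pics/e2.png

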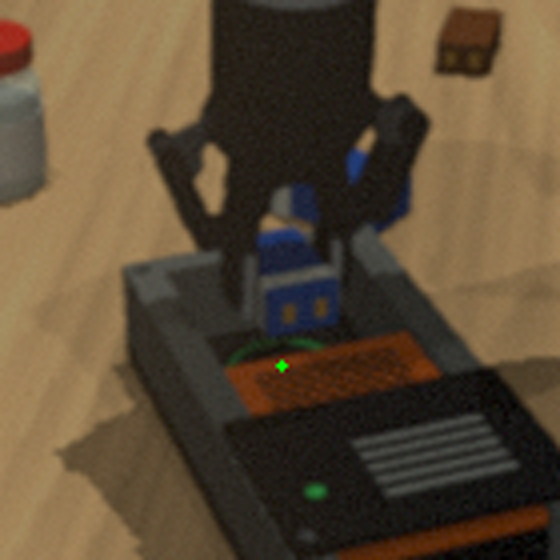

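{"fn": "drive_tool", "kwargs": {
  "series": [
    [20,-0.001,0.002,-0.015,0],
    [20,0,0,-0.01,0],
    [20,0,0,-0.005,0],
    [20,0,0,0,0]
  ]
}}

```text
clock: 16.15
position: [0.5556, 0.0286, -0.0149]
tool_rot: [3.122, 0.04, 2.057]
force: [0.3, 0.0, -0.5]
grip_width: 0.0355
```

{"fn": "drive_tool", "kwargs": {
  "series": [
    [20,0,0,-0.002,0],
    [20,0,0,-0.001,0]
  ]
}}

```text
clock: 16.35
position: [0.5558, 0.0287, -0.0178]
tool_rot: [3.122, 0.04, 2.057]
force: [0.2, -1.0, -1.4]
grip_width: 0.0352
```

{"fn": "drive_tool", "kwargs": {
  "series": [
    [20,0,0,-0.0015,0]
  ]
}}

```text
clock: 16.45
position: [0.556, 0.0288, -0.0191]
tool_rot: [3.121, 0.04, 2.057]
force: [0.5, -0.4, -2.0]
grip_width: 0.0351
```

{"fn": "drive_tool", "kwargs": {
  "series": [
    [20,0,0,-0.0015,0]
  ]
}}

```text
clock: 16.55
position: [0.5561, 0.0287, -0.0205]
tool_rot: [3.121, 0.04, 2.057]
force: [0.1, 0.7, -0.3]
grip_width: 0.0355
```

{"fn": "drive_tool", "kwargs": {
  "series": [
    [20,0,0,-0.001,0]
  ]
}}

```text
clock: 16.65
position: [0.5562, 0.0287, -0.0216]
tool_rot: [3.121, 0.041, 2.057]
force: [-0.0, 0.3, -1.7]
grip_width: 0.0354
```

{"fn": "drive_tool", "kwargs": {
  "series": [
    [20,0,0,-0.001,0]
  ]
}}

```text
clock: 16.75
position: [0.5563, 0.0287, -0.0226]
tool_rot: [3.121, 0.041, 2.057]
force: [-0.3, -0.7, -0.8]
grip_width: 0.0353
```

{"fn": "drive_tool", "kwargs": {
  "series": [
    [20,0,0,-0.0005,0]
  ]
}}

```text
clock: 16.85
position: [0.5562, 0.0287, -0.0232]
tool_rot: [3.121, 0.041, 2.056]
force: [0.2, -0.5, -0.6]
grip_width: 0.0354
```

{"fn": "drive_tool", "kwargs": {
  "series": [
    [20,0,0,-0.0008,0]
  ]
}}

```text
clock: 16.95
position: [0.5563, 0.0287, -0.024]
tool_rot: [3.121, 0.041, 2.056]
force: [0.1, -0.2, 1.8]
grip_width: 0.0353
```

{"fn": "drive_tool", "kwargs": {
  "series": [
    [45,0,0,0,0],
    [50,0,0,0,0],
    [54,0,0,0,0],
    [54,0,0,0,0]
  ]
}}

```text
clock: 17.35
position: [0.5565, 0.0287, -0.0238]
tool_rot: [3.12, 0.041, 2.056]
force: [-0.1, 0.1, -0.9]
grip_width: 0.046
```

```bash
python3 look.py e3
```

```text
[ 0.5565  0.0287 -0.0238] [3.12  0.041 2.056] [322.6 287.7] [-0.1  0.1 -0.9]
crop 252 197
```

View pics/e3.png

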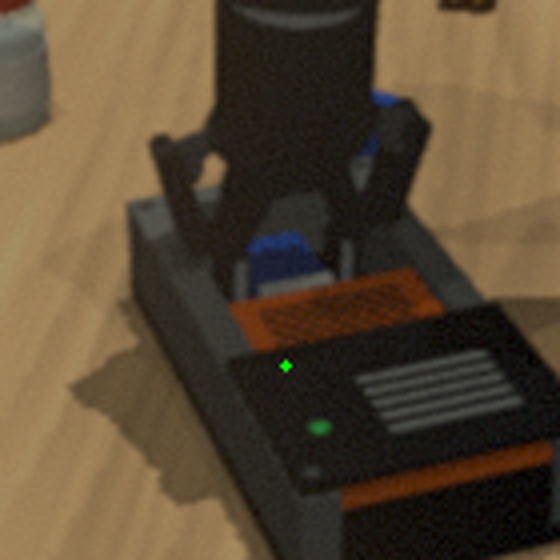

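Released on the floor with clear gaps. Lift straight out and look.

{"fn": "drive_tool", "kwargs": {
  "series": [
    [54,0,0,0.01,0],
    [54,0,0,0.03,0],
    [54,0,0,0.04,0],
    [54,0,0,0.04,0],
    [0,0.01,-0.04,0,0],
    [0,0.01,-0.04,0,0],
    [0,0.01,-0.04,0,0],
    [0,0,-0.04,0,0]
  ]
}}

```text
clock: 18.2
position: [0.587, -0.1292, 0.1079]
tool_rot: [3.116, 0.041, 2.069]
force: [0.9, -0.6, -0.9]
grip_width: 0.0001
```

```bash
python3 look.py e4; python3 - <<'E'
from h import *
im=cv2.imread('pics/e4raw.png');im2=bot.grab_frame('top')[:,:,::-1];cv2.imwrite('pics/e4topraw.png',im2)
cv2.imwrite('pics/e4b.png',np.hstack([cv2.resize(im[200:360,260:420],(400,400)),cv2.resize(im2[190:350,220:380],(400,400))]))
E
```

```text
[ 0.587  -0.1292  0.1079] [3.116 0.041 2.069] [319.  195.4] [ 0.9 -0.6 -0.9]
crop 249 105
```

View pics/e4b.png

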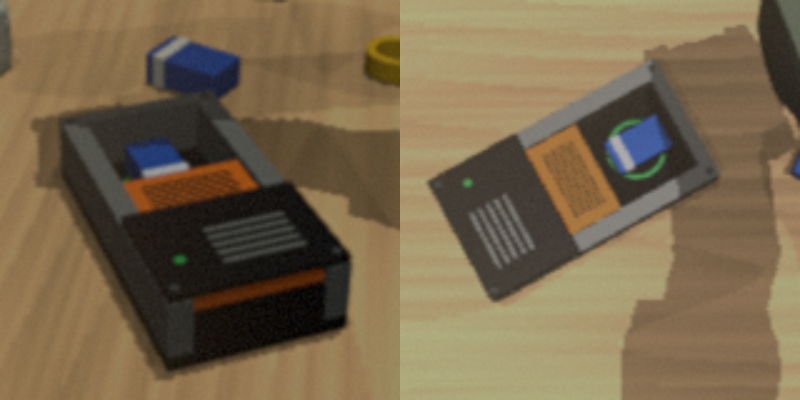

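{"fn": "drive_tool", "kwargs": {
  "series": [
    [0,-0.01,0.035,0,0],
    [0,-0.01,0.035,0,0],
    [0,-0.01,0.035,0,0],
    [0,-0.01,0.035,0,0],
    [0,-0.01,0.035,0,0],
    [0,-0.01,0.03,0,0],
    [0,0,0,0,0]
  ]
}}

```text
clock: 19.0
position: [0.5209, 0.077, 0.1118]
tool_rot: [3.116, 0.043, 2.056]
force: [1.0, -1.0, -0.1]
grip_width: -0.0
```

{"fn": "drive_tool", "kwargs": {
  "series": [
    [0,0.004,0.009,-0.035,0],
    [0,0,0,-0.03,0],
    [0,0,0,-0.012,0],
    [0,0,0,0,0]
  ]
}}

```text
clock: 19.4
position: [0.5258, 0.0877, 0.0359]
tool_rot: [3.112, 0.045, 2.059]
force: [-0.5, -0.4, 1.1]
grip_width: 0.0
```

```bash
python3 look.py f1
```

```text
[0.5258 0.0877 0.0359] [3.112 0.045 2.059] [334.1 281.1] [-0.5 -0.4  1.1]
crop 264 191
```

View pics/f1.png

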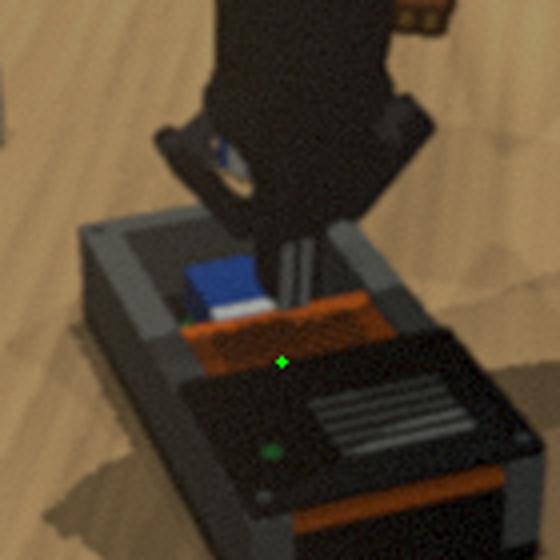

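{"fn": "drive_tool", "kwargs": {
  "series": [
    [0,0,0,-0.008,0],
    [0,0,0,-0.005,0],
    [0,0,0,-0.003,0]
  ]
}}

```text
clock: 19.75
position: [0.528, 0.087, 0.0226]
tool_rot: [3.108, 0.047, 2.056]
force: [0.2, -0.8, -0.3]
grip_width: 0.0001
```

{"fn": "drive_tool", "kwargs": {
  "series": [
    [0,0,0,-0.001,0]
  ]
}}

```text
clock: 19.85
position: [0.5281, 0.0869, 0.0217]
tool_rot: [3.107, 0.047, 2.056]
force: [0.3, 0.3, -0.2]
grip_width: -0.0001
```

{"fn": "drive_tool", "kwargs": {
  "series": [
    [0,0,0,-0.002,0],
    [0,0,0,-0.002,0]
  ]
}}

```text
clock: 20.05
position: [0.5284, 0.0868, 0.0179]
tool_rot: [3.107, 0.047, 2.056]
force: [-0.8, 0.3, 0.5]
grip_width: 0.0001
```

{"fn": "drive_tool", "kwargs": {
  "series": [
    [0,0,0,-0.001,0]
  ]
}}

```text
clock: 20.15
position: [0.5284, 0.0868, 0.0167]
tool_rot: [3.107, 0.047, 2.056]
force: [0.2, 0.3, -0.4]
grip_width: -0.0
```

{"fn": "drive_tool", "kwargs": {
  "series": [
    [0,0,0,-0.0006,0]
  ]
}}

```text
clock: 20.25
position: [0.5284, 0.0868, 0.0161]
tool_rot: [3.107, 0.047, 2.056]
force: [0.8, -0.8, -0.1]
grip_width: -0.0001
```

{"fn": "drive_tool", "kwargs": {
  "series": [
    [0,0,0,-0.0005,0]
  ]
}}

```text
clock: 20.35
position: [0.5284, 0.0869, 0.0156]
tool_rot: [3.107, 0.047, 2.056]
force: [-1.6, -0.5, 6.3]
grip_width: -0.0001
```

Contact. Press and drag towards −y.

{"fn": "drive_tool", "kwargs": {
  "series": [
    [0,0,0,-0.0004,0],
    [0,0.0012,-0.0022,-0.0005,0]
  ]
}}

```text
clock: 20.55
position: [0.5294, 0.0853, 0.0154]
tool_rot: [3.106, 0.047, 2.057]
force: [-8.7, 3.6, 17.5]
grip_width: 0.0
```

{"fn": "drive_tool", "kwargs": {
  "series": [
    [0,0.0024,-0.0044,-0.0005,0],
    [0,0.0024,-0.0044,-0.0005,0]
  ]
}}

```text
clock: 20.75
position: [0.5334, 0.078, 0.0154]
tool_rot: [3.106, 0.046, 2.058]
force: [-8.7, 3.2, 16.6]
grip_width: -0.0
```

```bash
python3 look.py f2
```

```text
[0.5334 0.078  0.0154] [3.106 0.046 2.058] [330.7 286.8] [-8.7  3.2 16.6]
crop 260 196
```

View pics/f2.png

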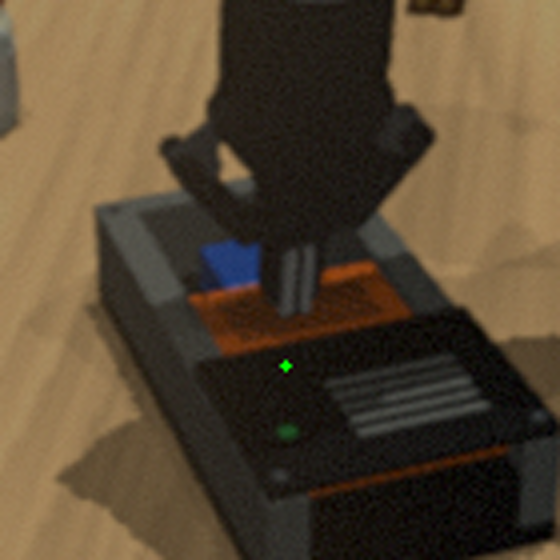

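Following (the strip behind the hood has shrunk). Continue.

{"fn": "drive_tool", "kwargs": {
  "series": [
    [0,0.003,-0.006,-0.0005,0],
    [0,0.003,-0.006,-0.0005,0],
    [0,0.003,-0.006,-0.0005,0]
  ]
}}

```text
clock: 21.1
position: [0.5421, 0.0619, 0.0155]
tool_rot: [3.105, 0.045, 2.061]
force: [-6.5, 3.6, 13.1]
grip_width: 0.0001
```

{"fn": "drive_tool", "kwargs": {
  "series": [
    [0,0.003,-0.006,-0.0005,0],
    [0,0.003,-0.006,-0.0005,0],
    [0,0.003,-0.006,-0.0005,0]
  ]
}}

```text
clock: 21.4
position: [0.5508, 0.0459, 0.0155]
tool_rot: [3.104, 0.043, 2.063]
force: [-5.8, 2.9, 13.1]
grip_width: -0.0
```

{"fn": "drive_tool", "kwargs": {
  "series": [
    [0,0.0033,-0.006,-0.0005,0],
    [0,0.0033,-0.006,-0.0005,0],
    [0,0.0033,-0.006,-0.0005,0]
  ]
}}

```text
clock: 21.7
position: [0.5598, 0.0292, 0.0154]
tool_rot: [3.105, 0.042, 2.065]
force: [-7.9, 2.9, 15.1]
grip_width: -0.0002
```

```bash
python3 look.py f3
```

```text
[0.5598 0.0292 0.0154] [3.105 0.042 2.065] [320.8 271.7] [-7.9  2.9 15.1]
crop 250 181
```

View pics/f3.png

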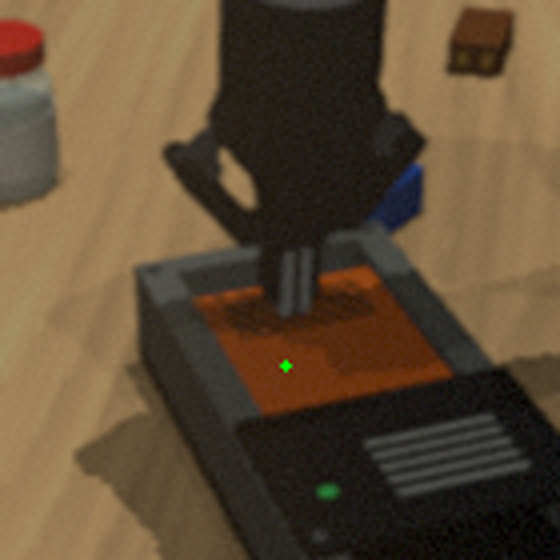

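{"fn": "drive_tool", "kwargs": {
  "series": [
    [0,0.0028,-0.006,-0.0005,0],
    [0,0.0028,-0.006,-0.0005,0]
  ]
}}

```text
clock: 21.95
position: [0.5658, 0.018, 0.0155]
tool_rot: [3.103, 0.041, 2.065]
force: [-4.5, 3.8, 10.7]
grip_width: -0.0001
```

{"fn": "drive_tool", "kwargs": {
  "series": [
    [0,0.0024,-0.0048,-0.0005,0],
    [0,0.0024,-0.0048,-0.0005,0]
  ]
}}

```text
clock: 22.15
position: [0.5706, 0.0098, 0.0155]
tool_rot: [3.102, 0.04, 2.067]
force: [-4.6, 6.6, 11.8]
grip_width: -0.0
```

```bash
python3 look.py f4
```

```text
[0.5706 0.0098 0.0155] [3.102 0.04  2.067] [317. 266.] [-4.6  6.6 11.8]
crop 246 175
```

View pics/f4.png

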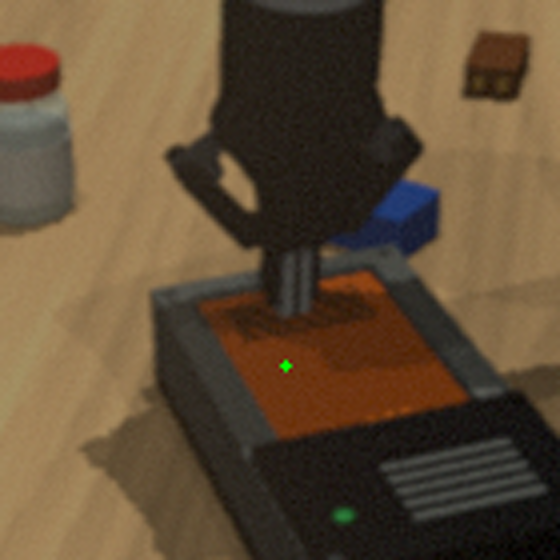

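{"fn": "drive_tool", "kwargs": {
  "series": [
    [0,0.0015,-0.003,-0.0007,0],
    [0,0.0015,-0.003,-0.0007,0]
  ]
}}

```text
clock: 22.4
position: [0.5742, 0.0058, 0.0154]
tool_rot: [3.1, 0.039, 2.068]
force: [-7.9, 8.1, 17.9]
grip_width: -0.0005
```

{"fn": "drive_tool", "kwargs": {
  "series": [
    [0,0.0015,-0.003,-0.0007,0],
    [0,0.0015,-0.003,-0.0007,0]
  ]
}}

```text
clock: 22.6
position: [0.5773, 0.0026, 0.0154]
tool_rot: [3.098, 0.037, 2.07]
force: [-11.9, 11.3, 16.3]
grip_width: 0.0001
```

{"fn": "drive_tool", "kwargs": {
  "series": [
    [0,0,0,0.01,0],
    [0,0,0,0.04,0],
    [0,0.01,-0.03,0.04,0],
    [0,0.01,-0.04,0.01,0],
    [0,0.01,-0.045,0,0],
    [0,0,-0.045,0,0],
    [0,0,-0.045,0,0],
    [0,0,0,0,0]
  ]
}}

```text
clock: 23.4
position: [0.607, -0.2087, 0.1233]
tool_rot: [3.096, 0.039, 2.075]
force: [0.4, -0.1, -0.5]
grip_width: 0.0002
```

```bash
python3 look.py g1; python3 - <<'E'
from h import *
im=cv2.imread('pics/g1raw.png');im2=bot.grab_frame('top')[:,:,::-1];cv2.imwrite('pics/g1topraw.png',im2)
cv2.imwrite('pics/g1b.png',np.hstack([cv2.resize(im[200:360,260:420],(400,400),interpolation=cv2.INTER_CUBIC),cv2.resize(im2[190:350,220:380],(400,400),interpolation=cv2.INTER_CUBIC)]))
E
```

```text
[ 0.607  -0.2087  0.1233] [3.096 0.039 2.075] [315.7 174.5] [ 0.4 -0.1 -0.5]
crop 245 84
```

View pics/g1b.png

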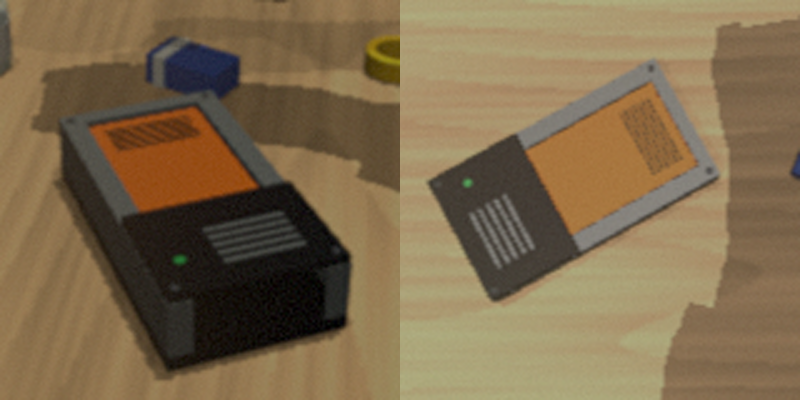

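```bash
python3 - <<'E'
from h import *
p=np.load('p.npy')[:3]
c,s=np.cos(p[2]),np.sin(p[2]);R=np.array([[c,-s],[s,c]])
for f in('top0','c6topraw','g1topraw'):
    im=cv2.imread(f'pics/{f}.png');b,g,r=[x.astype(int) for x in cv2.split(im)]
    # sample orange along station mid strips (x=+-35mm beside lines) at z .051
    ys=np.arange(-.056,.06,.0005);out=[]
    for x in(-.025,0,.025):
        P=place(p,[(x,y,.051) for y in ys]);u=proj('top',P).astype(np.float32)
        v=cv2.remap(im,u[:,:1],u[:,1:],cv2.INTER_LINEAR)[:,0].astype(int);rb=v[:,2]-v[:,0]
        out.append(round(float(ys[np.argmax(rb>55)])*1e3,1) if (rb>55).any() else None)
    print(f,out)
s=bot.observe();print(s['clock'],s['force'].round(1))
E
```

```text
top0 [-35.0, -35.0, -35.0]
c6topraw [43.0, 43.0, 43.0]
g1topraw [-42.5, -42.5, -43.0]
23.5 [ 0.4  0.5 -0.8]
```

```bash
python3 -c "
from workcell import bot
print(bot.job_done())"
```

```text
the job is handed in; nothing more can be done
None
```

The smaller blue pack is in the charging bay under the shut cover, and I handed the job in at about 23.5 s; no verdict is reported.

- **Opening:** I dragged the cover open with the shut fingertips pressed on it. In the top view its leading edge moved from station y −35 mm to +43 mm, which is fully open within measuring error.
- **Placing:** I gripped the pack at 40 N across its 36 mm width, turned it to suit the bay, and lowered it to the floor. After I let go, both pictures showed it lying flat over the green ring. The cover now hides it, so I could not check it again at the end.
- **Shutting:** I dragged the cover back until the sideways force rose to about the size of the press, which I took as the stop. The last top view puts the leading edge at about −42.7 mm, 85.7 mm from the open position against a full stroke of 86 mm. No gap shows at the end wall, and the arm is clear of everything.
- **Bystanders:** I never moved the jar, screwdriver or tape roll, but did not re-measure where they stand.

**What disagreed:**
- **Tip height:** The reported TCP height sits about 35 mm below the real fingertips. Both cameras and the cover touch showed this; the cover touched at a reported z of 0.0153 m. I worked from that offset and from touch, which is why some reported heights are negative.
- **Press force:** While feeling for the cover, one press read 32 N at the wrist, close to the 35 N limit. I backed off at once, and the readings while dragging stayed at about 10 to 18 N.
- **Tool tilt:** The tool tipped about 3° during the drags, with no visible effect on the result.

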